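# Grease the bearing in the vise

## Task

A bearing housing is clamped in the blue vise and its tilted grease nipple needs greasing. First slide the yellow dust cap fully sideways off the nipple until it stays open, then pick up the grease coupler and press it squarely onto the nipple until the red sprung collar snaps down. Finish while still gripping the coupler and holding the collar fully snapped down against its spring; do not let go, and leave the tin, the bottle and the rasp where they are.

Things in the scene. Friction and masses are not known exactly. Their poses are not given: they have to be found in the camera images.
- vise: Blue bench vise fixed to the bench, 190 mm long (x), 100 mm wide, jaws 115 mm high, clamping a grey bearing housing (64 mm thick level barrel along y, axis 135 mm up). Origin: on the bench under the housing. x: to the vise's rear (screw handle at x = -127 mm, towards the robot), y: to its left, z up. Place and yaw vary.
- nipple: Brass grease nipple fixed on the housing: 18 mm thick stem, coned tip. Origin: its foot, 166 mm above the bench. z: outward along its axis, leaning 25 degrees from vertical to the vise's -x; y: the vise's y (level). The tip is at z = 38 mm. The cap's steel guide strip stands in front at x = -28 to -32 mm, up to z = 34 mm, y -25 to 95 mm.
- nipple_tip (a point): Centre of the nipple's tip, 38 mm from its foot along its axis; axes as nipple.
- collar (a joint): Travel (m) of the red 38 mm disc around the stem, pressed along the nipple's axis: 0 up (top 20 mm from the foot, 18 below the tip), 0.012 hard stop. Spring: about 4 N at first, 11 N at 0.0025, then it snaps: falls to 1 N at 0.0075, rises to 8 N at 0.010 (fully snapped down) and 25 N at 0.012. It never latches: let go, it springs up.
- collar_top (a point): Centre of the collar's top face (inside the stem); moves with the collar; axes as nipple.
- dust_cap (a joint): How far (m) the yellow dust cap has slid along the nipple's y axis: 0 = over the nipple, 0.070 = fully open. An over-centre spring holds it at either end: it pulls shut with up to 5 N below 0.035 and pulls open beyond.
- cap_tab (a point): Centre of the top of the cap's upright tab; axes as nipple. Tab 14 mm thick (y), 24 mm wide (x), 26 mm tall below this point, on the cap's 32 by 32 mm roof. Shut, this point is on the nipple's axis, 72 mm from the foot. The cap covers the nipple's top and +x and -x sides and is open at its y ends.
- coupler: Steel grease coupler standing mouth down, round, 100 mm tall, 0.25 kg. Origin: centre of its open mouth; z: along its axis to the green end. Sleeve 36 mm wide (41 at the flared mouth) to z = 48 mm; dark grip stem 24 mm wide from 48 to 100 mm. Bore 22 mm wide (27 at the mouth), 36 mm deep, goes over the nipple; its rim presses the collar. May swap places with tin and bottle.
- grease_tin: Green tin, 68 mm diameter, 75 mm tall, bystander. Origin: centre of its underside.
- oil_bottle: White bottle with red cap, 50 mm diameter, 130 mm tall, bystander. Origin: centre of its underside.
- rasp: Rasp with wooden handle lying on the bench beyond the vise, 270 mm long along its x, 25 mm thick, bystander. Origin: on the bench under its middle.

How it is judged:
On the way, in this order (a step that is already met when the one before it is completed fails the run):
1. the dust cap is slid fully off the nipple and stays open with nothing touching it (value of joint dust_cap above 0.062 m and contact force between the fingers and vise below 0.2 N), for 0.2 s.
2. the coupler is carried in the gripper, clear of the bench (height (world z) of coupler above 0.06 m and contact force between the fingers and coupler above 2 N and contact force between coupler and vise below 0.2 N), for 0.2 s.
3. the coupler sits squarely on the nipple and the collar has snapped down (value of joint collar above 0.0085 m and distance between coupler and collar_top below 0.006 m and angle between the z axis of coupler and the z axis of nipple, either way round below 0.14 rad), for 0.2 s.
At the end, for the whole second after the job is handed in: The gripper still holds the coupler (over 2 N) and presses it on the nipple (over 2 N) with the collar held more than 8.5 mm down, past its snap; the coupler's mouth is within 6 mm of the collar's centre and its axis within 8 degrees of the nipple's; the dust cap is open beyond 62 mm (all of step 3 and contact force between coupler and nipple above 2 N and contact force between the fingers and coupler above 2 N and value of joint dust_cap above 0.062 m); the arm keeps its last pose, push and grip.
It fails at once if the tin is disturbed (distance of grease_tin from where it was at the start of the episode above 0.03 m).
It fails at once if the bottle is disturbed (distance of oil_bottle from where it was at the start of the episode above 0.03 m).
It fails at once if the rasp is disturbed (distance of rasp from where it was at the start of the episode above 0.03 m).
It also fails if it takes over 43 s, if anything falls off the work surface, if the arm or the gripper's body presses on something with over 40 N, if the wrist force passes 120 N, or if a joint passes its speed limit or range.

## Robot

A 6-joint arm with a two-finger parallel gripper is mounted at the origin on the work surface. World frame = base frame: x ahead of the robot, y to its left, z up, the work surface at z = 0. Lengths are in m, angles in rad, forces in N, time in s.
With the tool pointing down it reaches from about 0.3 to 0.875 m from the base axis. Payload 6.4 kg.
Tool frame: the origin (TCP) lies midway between the tips of the shut fingers; the grasp point (between the pads) lies 19 mm behind it; z points along the fingers, y is the line along which they close (so a half turn about z gives the same grasp; the last joint's range is limited). The gripper opens to 88 mm and grips with 3 to 60 N. Pads are 18 mm wide; open, the fingers measure 123 mm over their backs; the gripper's body (75 mm by 187 mm) begins 45 mm behind the grasp point.
Start: joints at [1.081, 0.181, 1.607, -0, 1.354, -0.206], TCP at [0.161, 0.552, 0.239] pointing down, gripper open.
Joint ranges: [-2.99, 2.99], [-0.89, 2.07], [0.3, 2.58], [-1.14, 4.28], [0, 2.63], [-3.12, 3.12]. Speed limits (rad/s): [2.57, 2.57, 3.01, 3.14, 3.14, 3.14].

## Interface

Orientations are given as a rotation vector (axis times angle).
In Python, from bench import manip gives the robot as it stands.
- The arm moves only by the tool send_rows, never from a script. Its argument "motion" is a list of rows, each a list of 6 numbers: the shift along the tool's x, y, z in mm, then the turn, a rotation vector about the tool's x, y, z in degrees. A call has exactly 10 rows; each row is the pose to reach, as a shift and turn from the pose commanded when the call began, along the tool's axes at that moment; what a row does not reach only later rows make up. A row lasts 1/10 s, in which the tool goes at most 50 mm and 8.59 degrees, less where a joint would pass 70% of its speed; a pose out of reach is approached as far as the arm can. A call with a gripper value outside its range is refused whole. "jaw" is the closure in counts, from 0 (fully open) to 255 (shut), set as the call begins (left out, the last holds). The fingers move at their own pace and stop on an object; the grip force is fixed at half the most. Time passes only in rows, so rows that repeat a pose let the fingers close, or fill a call up. It gives the time, the measured TCP pose, the force, the opening and the grip force at its end, in the units of the state.
- manip.get_state(): the state, without advancing time (a new reading comes with each control period).
- manip.read_camera(name): name is "side" or "top"; returns a dict with "img" (400x640x3 uint8, blue, green, red), "z_map" (400x640 float32, m along the optical axis (not along the pixel's ray), 0 where there is no reading), "fx", "fy", "cx", "cy" (pixels), "k1" (the pictures are not rectified: a ray, as slopes to the right and down, at radius r is drawn at 1 + k1 r^2 times it, then the intrinsics apply), "R" (3x3) and "t" (3): a world point X has camera coordinates R X + t. Camera axes: x right, y down, z forward; pixel columns grow to the right and rows downward; lengths in m; the calibration is good to about 2 mm. A picture is of the moment at which its call begins.
- manip.sign_off(): hands the job in; it is judged then, once.
Trained networks look in a picture, given as the dict that the camera call returned (one of the last four; its "shot" number tells which), for a name from the list of things; names that differ only in an ending like _2 or _b are one class to them, and where a whole thing is asked for, a point or a joint stands for the part that bears it (a point fixed in the world has none). Each returns a list of dicts, best first, with "p" (0 to 1); they miss things now and then, are a little off and sometimes report something else, mostly with a low value. They report only what shows in the picture. A call takes as long as a camera call.
- manip.find_in(target, picture): "at" ([column, row] in pixels, amid what is visible of it).
- manip.cut_out(target, picture): "mask" (400x640 bool, what is visible of it) and "at" ([column, row] in pixels, amid what is visible of it).
- manip.place_of(target, picture): "at" ([column, row] in pixels: a listed point, or the origin of a listed thing).
The state is a dict: "time": time; "joints": joint angles; "qd": joint speeds; "effort": joint torques, N m; "ee_pos": TCP position; "orientation": TCP orientation; "contact_force": force on the tool from outside, world axes, zero at the start; "moment": the same for the moment, N m; "opening": opening from 0.0 (shut) to 1.0 (fully open); "grip_force": force on a finger pad.
Only numpy, scipy, OpenCV 4.12 (cv2) and the standard library are available. Lean on these libraries where they do the work, as an engineer would, in place of code of your own. Each camera call takes 0.05 s, during which the arm holds its last target. There are 200 camera calls.

## Working session

There is one attempt and no reset: what is moved stays moved. The work goes in short steps, Python scripts to look and compute and a tool call to move; the robot and the scene stay as the last step left them, time stands still between calls to the robot, and variables do not carry over. Pictures are saved under pics/ and viewed, at most 10 in all, crops included, and the job is handed in when it is done.

Besides the shell and the picture viewer there is one more tool, called after "Call:" as name([rows], argument=value, ...), one row to a line, values as JSON. send_rows: Moves the arm, as the interface text tells. Its arguments: {"type":"object","properties":{"motion":{"type":"array","items":{"type":"array","items":{"type":"number"}}},"jaw":{"type":"number"}},"required":["motion"]}

```bash
ls; mkdir -p pics; cat > h.py <<'E'
import numpy as np, cv2
from scipy.spatial.transform import Rotation as Rn
from bench import manip
def ray(c,px):
    K=np.array([[c["fx"],0,c["cx"]],[0,c["fy"],c["cy"]],[0,0,1.]])
    d=np.array([c["k1"],0,0,0.]) 
    u=cv2.undistortPoints(np.array([[px]],float),K,d)[0,0]
    return np.array([u[0],u[1],1.])
def world(c,px,z):
    return np.array(c["R"]).T@(ray(c,px)*z-np.array(c["t"]))
def at_height(c,px,h):
    R=np.array(c["R"]);o=-R.T@np.array(c["t"]);d=R.T@ray(c,px)
    return o+d*(h-o[2])/d[2]
def cloud(c,mask):
    v,u=np.nonzero(mask&(c["z_map"]>0))
    K=np.array([[c["fx"],0,c["cx"]],[0,c["fy"],c["cy"]],[0,0,1.]])
    n=cv2.undistortPoints(np.stack([u,v],1).astype(float)[:,None],K,np.array([c["k1"],0,0,0.]))[:,0]
    z=c["z_map"][v,u]
    P=np.c_[n*z[:,None],z]
    return (P-np.array(c["t"]))@np.array(c["R"])
def proj(c,X):
    p=np.array(c["R"])@X+np.array(c["t"]);s=p[:2]/p[2];s=s*(1+c["k1"]*(s@s))
    return np.array([c["fx"]*s[0]+c["cx"],c["fy"]*s[1]+c["cy"]])
E
python3 - <<'E'
from h import *
np.set_printoptions(precision=4,suppress=True)
for n in ["side","top"]:
    c=manip.read_camera(n); cv2.imwrite(f"pics/{n}1.png",c["img"])
    print(n,-np.array(c["R"]).T@c["t"],np.array(c["R"])[2],c["k1"],c["fx"])
    for t in ["vise","nipple","collar","dust_cap","coupler","grease_tin","oil_bottle","rasp"]:
        r=manip.cut_out(t,c)
        if r:
            P=cloud(c,r[0]["mask"]); 
            print(t,round(r[0]["p"],2),r[0]["at"],len(P), np.percentile(P,[3,50,97],axis=0).round(3).tolist() if len(P) else "")
    for t in ["vise","nipple","nipple_tip","cap_tab","collar_top","coupler","grease_tin","oil_bottle"]:
        r=manip.place_of(t,c)
        h=dict(vise=0,nipple=.166,nipple_tip=.166+.038*.906,cap_tab=.166+.072*.906,collar_top=.166+.02*.906,coupler=0,grease_tin=0,oil_bottle=0)[t]
        if r: print(" pl",t,round(r[0]["p"],2),r[0]["at"],at_height(c,r[0]["at"],h))
print(manip.get_state())
E
```

```text
pics
side [ 0.3428 -0.8588  0.7551] [ 0.2578  0.7592 -0.5976] -0.07791165013475371 448.40093215114445
vise 0.6 [272.7, 187.9] 3715 [[0.43, 0.073, 0.002], [0.538, 0.102, 0.08], [0.619, 0.176, 0.209]]
nipple 0.6 [253.9, 146.7] 286 [[0.49, 0.115, 0.001], [0.513, 0.127, 0.205], [0.545, 0.439, 0.23]]
dust_cap 0.79 [257.1, 144.4] 233 [[0.492, 0.115, 0.19], [0.513, 0.127, 0.208], [0.54, 0.146, 0.23]]
coupler 0.96 [300.5, 337.7] 704 [[0.454, -0.355, 0.002], [0.469, -0.347, 0.047], [0.487, -0.329, 0.1]]
grease_tin 0.76 [274.7, 279.3] 1210 [[0.431, -0.203, -0.001], [0.46, -0.19, 0.06], [0.493, -0.143, 0.074]]
oil_bottle 0.93 [339.5, 276.8] 938 [[0.577, -0.251, 0.008], [0.595, -0.241, 0.073], [0.618, -0.221, 0.128]]
rasp 0.97 [379.0, 209.9] 602 [[0.782, -0.096, -0.001], [0.801, 0.013, 0.012], [0.818, 0.15, 0.026]]
 pl vise 0.91 [281.2, 210.3] [0.5563 0.1173 0.    ]
 pl nipple 0.59 [265.4, 161.5] [0.5256 0.115  0.166 ]
 pl nipple_tip 0.57 [263.8, 147.2] [0.5276 0.1277 0.2004]
 pl cap_tab 0.62 [252.8, 137.1] [0.5036 0.1327 0.2312]
 pl collar_top 0.59 [267.7, 152.9] [0.5355 0.1242 0.1841]
 pl coup
[... 1214 characters left out ...]
op 0.48 [212.6, 240.0] [0.5326 0.1321 0.1841]
 pl coupler 0.53 [417.5, 266.4] [ 0.475 -0.346  0.   ]
 pl grease_tin 0.96 [349.1, 272.1] [ 0.4683 -0.1727  0.    ]
 pl oil_bottle 0.58 [369.1, 220.9] [ 0.5966 -0.2306  0.    ]
{'time': 1.7, 'joints': array([ 1.0807,  0.1808,  1.607 , -0.    ,  1.3538, -0.2063]), 'qd': array([-0.0001,  0.0033,  0.    ,  0.0005,  0.0007, -0.0019]), 'effort': array([  0.0002, -43.3826, -34.2165,   0.0702,   0.031 ,  -0.    ]), 'ee_pos': array([0.161 , 0.552 , 0.2387]), 'orientation': array([-0.4442, -3.11  ,  0.0001]), 'contact_force': array([-0.9837,  0.151 ,  0.1301]), 'moment': array([ 0.0208, -0.0245,  0.0244]), 'grip_force': 0.0, 'opening': 1.0002375302297764}
```

```bash
python3 - <<'E'
import cv2, numpy as np
a=cv2.imread("pics/side1.png"); b=cv2.imread("pics/top1.png")
a1=cv2.resize(a[90:250,180:380],None,fx=4,fy=4,interpolation=2)[:,:400*1]
a1=cv2.resize(a[100:250,190:340],(400,400),interpolation=2); b1=cv2.resize(b[180:300,130:250],(400,400),interpolation=2)
cv2.imwrite("pics/c1.png",np.vstack([np.hstack([a1,b1]),]))
E
```

```text
(no output)
```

View pics/c1.png

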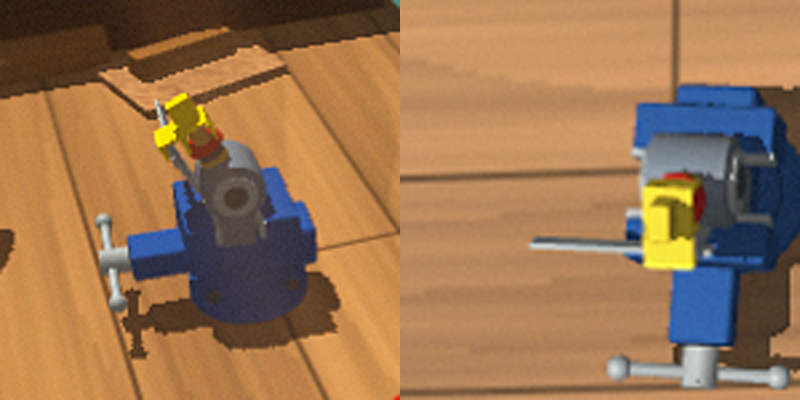

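View pics/top1.png

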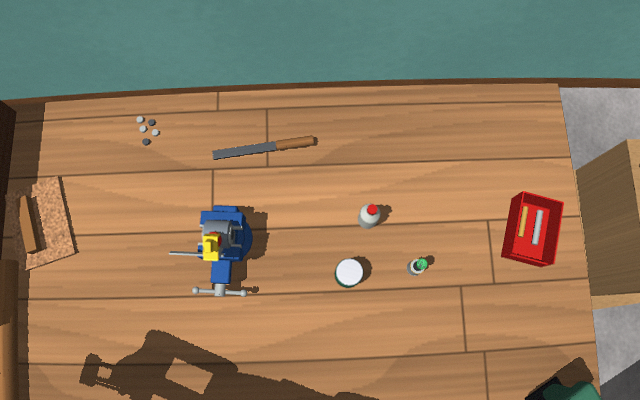

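```bash
cat > m.py <<'E'
from h import *
from scipy.optimize import least_squares
np.set_printoptions(precision=4,suppress=True)
C={n:manip.read_camera(n) for n in ["side","top"]}
np.savez("clouds.npz",**{n:cloud(C[n],np.ones((400,640),bool)) for n in C},**{n+"c":C[n]["img"][C[n]["z_map"]>0] for n in C})
E
python3 - <<'E'
import m
from m import *
for n in C:
    P=cloud(C[n],np.ones((400,640),bool))
    col=C[n]["img"][C[n]["z_map"]>0].astype(int)
    # yellow
    y=(col[:,2]>110)&(col[:,1]>90)&(col[:,0]<60)&(abs(P[:,0]-.51)<.08)&(abs(P[:,1]-.13)<.08)&(P[:,2]>.16)
    Y=P[y]; print(n,"yellow",len(Y),np.percentile(Y,[2,50,98],axis=0).tolist())
    T=Y[Y[:,2]>np.percentile(Y[:,2],97)-.015]; print(" top",T.mean(0),T.min(0),T.max(0))
    s=(P[:,1]>.16)&(P[:,1]<.24)&(P[:,2]>.14)&(abs(P[:,0]-.48)<.06); S=P[s]
    if len(S)>5:
        print(" strip",len(S),S.mean(0),"yaw deg",np.degrees(np.arctan(-np.polyfit(S[:,1],S[:,0],1)[0])), S.min(0),S.max(0))
    s=(P[:,0]<.45)&(P[:,0]>.4)&(abs(P[:,1]-.13)<.1)&(P[:,2]>.02); S=P[s]
    if len(S)>5: print(" handle",len(S),S.mean(0),S.min(0),S.max(0),np.degrees(np.arctan(-np.polyfit(S[:,1],S[:,0],1)[0])))
    b=(col[:,0]>col[:,2]+50)&(col[:,0]>90)&(abs(P[:,0]-.53)<.13)&(abs(P[:,1]-.13)<.12)&(abs(P[:,2]-.115)<.008);B=P[b]
    print(" jawtop",len(B),cv2.minAreaRect((B[:,:2]*1000).astype(np.float32)))
    k=(np.hypot(P[:,0]-.47,P[:,1]+.337)<.04)&(P[:,2]>.01)
    Q=P[k]
    def f(v):
        rr=np.where(Q[:,2]<.048,.018,.012); return np.hypot(Q[:,0]-v[0],Q[:,1]-v[1])-rr
    q=(Q[:,2]<.095); Q=Q[q]
    r=least_squares(f,[.47,-.337],loss="soft_l1",f_scale=.002); print(" coupler",r.x,len(Q),np.median(abs(r.fun)))
E
```

```text
side yellow 260 [[0.489075425913533, 0.11501832113769747, 0.18117087119646424], [0.5125956703498447, 0.12642228623240268, 0.2060463588421949], [0.5415420254808313, 0.1462919618230279, 0.2321645326656647]]
 top [0.5139 0.1282 0.225 ] [0.5    0.122  0.2163] [0.5288 0.1402 0.2353]
 strip 27 [0.5059 0.2029 0.1803] yaw deg -7.383755469478965 [0.5003 0.1753 0.1697] [0.5124 0.2263 0.1851]
 handle 267 [0.4306 0.1306 0.0641] [0.4153 0.0748 0.0429] [0.4499 0.202  0.0832] -3.0391227651386967
 jawtop 211 ((556.0255737304688, 127.44737243652344), (98.53646087646484, 110.4407958984375), 86.38703155517578)
 coupler [ 0.4717 -0.3367] 494 0.0006160804243172044
top yellow 196 [[0.49266678161890254, 0.11758041818241231, 0.19065401067618332], [0.5207157517630181, 0.1278068485703248, 0.2054070413079822], [0.5438734012932539, 0.1482092776962139, 0.2355882261227417]]
 top [0.5183 0.131  0.2295] [0.5008 0.1272 0.2201] [0.5292 0.1374 0.2394]
 strip 122 [0.507  0.195  0.1802] yaw deg -4.3203354305468675 [0.5009 0.16   0.1667] [0.5131 0.2296 0.1868]
 handle 389 [0.4307 0.1394 0.0681] [0.4163 0.0781 0.0485] [0.4499 0.2028 0.0874] -3.4590069072194867
 jawtop 462 ((557.2671508789062, 130.4639892578125), (98.49810028076172, 110.26911163330078), 85.64833068847656)
 coupler [ 0.4731 -0.3365] 153 0.0008067146792912032
```

```bash
cat >> h.py <<'E'
def goto(pos,R,label=""):
    s=manip.get_state(); R0=Rn.from_rotvec(s["orientation"])
    d=R0.inv().apply(np.array(pos)-s["ee_pos"])*1000
    w=(R0.inv()*R).as_rotvec(degrees=True)
    print(label,"t",round(s["time"],2),"shift",d.round(1),"turn",w.round(2),"F",s["contact_force"].round(1))
def nipR(yaw):
    return Rn.from_euler("z",yaw,degrees=True)*Rn.from_euler("y",-25,degrees=True)
def toolR(N,flip):  # tool z = -nip z, tool y = +-nip y
    return N*Rn.from_matrix(np.diag([-1,1,-1]) if flip else np.diag([1,-1,-1]))
E
python3 - <<'E'
from h import *
np.set_printoptions(precision=4,suppress=True)
z=np.load("clouds.npz")
N=nipR(-4)
print(N.as_matrix())
for n in ["side","top"]:
    P=z[n];col=z[n+"c"].astype(int)
    y=(col[:,2]>110)&(col[:,1]>90)&(col[:,0]<60)&(abs(P[:,0]-.51)<.08)&(abs(P[:,1]-.13)<.08)&(P[:,2]>.16)
    f0=np.array([.54,.13,.166]); Q=N.inv().apply(P[y]-f0)*1000
    print(n,"tab",[np.percentile(Q[(Q[:,2]>52)],p,axis=0).round(1) for p in (2,50,98)],"all",[np.percentile(Q,p,axis=0).round(1) for p in (2,98)])
    r=(col[:,2]>110)&(col[:,1]<60)&(col[:,0]<60)&(abs(P[:,0]-.53)<.06)&(abs(P[:,1]-.13)<.05)&(P[:,2]>.16)
    Q=N.inv().apply(P[r]-f0)*1000;print(" red",len(Q),np.percentile(Q,[5,50,95],axis=0).round(1).tolist())
    g=(abs(P[:,0]-.54)<.06)&(abs(P[:,1]-.13)<.06)&(P[:,2]>.125)&(P[:,2]<.16)
    V=Rn.from_euler("z",-4,degrees=True)
    Q=V.inv().apply(P[g]-f0)*1000;print(" barrel",len(Q),np.percentile(Q,[2,50,98],axis=0).round(1).tolist())
    # housing barrel and handle extents in vise axes
    h=(abs(P[:,0]-.43)<.02)&(abs(P[:,1]-.13)<.1)&(P[:,2]>.02);Q=V.inv().apply(P[h]-f0)*1000
    print(" handle",np.percentile(Q,[1,50,99],axis=0).round(1).tolist())
s=manip.get_state();print(Rn.from_rotvec(s["orientation"]).as_matrix())
E
```

```text
[[ 0.9041  0.0698 -0.4216]
 [-0.0632  0.9976  0.0295]
 [ 0.4226 -0.      0.9063]]
side tab [array([-11.2,  -8.7,  52.5]), array([ 0.4, -4.6, 63.4]), array([11.5,  6. , 71.6])] all [array([-36.4, -16.6,  24.1]), array([15.4, 14.5, 71.1])]
 red 22 [[-10.1, -17.8, 15.0], [2.4, -14.0, 17.9], [15.9, 1.4, 19.9]]
 barrel 397 [[-26.5, -35.5, -39.8], [7.9, -27.2, -20.5], [43.4, 19.3, -6.8]]
 handle [[-123.0, -62.6, -121.2], [-110.9, -8.7, -100.3], [-89.5, 57.3, -85.8]]
top tab [array([-10.5,  -4.6,  54.2]), array([12.1, -2. , 68.4]), array([14.3,  5.6, 74.2])] all [array([-32.5, -13.2,  23.1]), array([17.9, 15.8, 71.4])]
 red 6 [[11.5, -3.1, -1.8], [17.9, 0.7, 16.0], [18.0, 4.8, 16.9]]
 barrel 299 [[-22.5, -32.0, -35.8], [20.1, -17.5, -14.4], [43.9, 33.0, -6.3]]
 handle [[-123.2, -58.2, -114.6], [-111.2, 0.6, -95.8], [-90.3, 63.4, -81.6]]
[[-0.96  0.28  0.  ]
 [ 0.28  0.96 -0.  ]
 [-0.   -0.   -1.  ]]
```

```bash
cat >> h.py <<'E'
N=nipR(-4); F0=np.array([.541,.1295,.166]); T=toolR(N,True)
def nip(x,y,z): return F0+N.apply(np.array([x,y,z])/1000)
E
python3 - <<'E'
from h import *
goto(nip(0,-45,130),T,"wp")
E
```

```text
wp t 1.8 shift [-439.  -354.8  -45.1] turn [ -2.68 -24.9  -12.07] F [-0.5 -0.2  0.3]
```

Call:
send_rows([
  [-44,-36,-5,-0.3,-2.5,-1.2],
  [-88,-71,-9,-0.5,-5,-2.4],
  [-132,-106,-14,-0.8,-7.5,-3.6],
  [-176,-142,-18,-1.1,-10,-4.8],
  [-220,-177,-23,-1.3,-12.5,-6],
  [-263,-213,-27,-1.6,-15,-7.2],
  [-307,-248,-32,-1.9,-17.5,-8.4],
  [-351,-284,-36,-2.1,-20,-9.7],
  [-395,-319,-41,-2.4,-22.5,-10.9],
  [-439,-355,-45,-2.7,-24.9,-12],
], jaw=255)

```text
time: 2.8
ee_pos: [0.4461, 0.1411, 0.2794]
orientation: [0.094, 2.7, -0.021]
contact_force: [0.5, 0.3, -0.5]
opening: 0.117
grip_force: 0.0
```

```bash
python3 - <<'E'
from h import *
s=manip.get_state();print(s["ee_pos"],s["opening"],s["joints"])
goto(nip(0,-45,54),T,"down"); goto(nip(0,43,54),T,"push")
E
```

```text
[0.44613234 0.14108926 0.27944388] 0.11686941606281802 [ 0.10119211 -0.39919414  2.10881831 -0.08598692  0.99940942 -1.36937199]
down t 2.8 shift [-38.2 -50.   89.3] turn [0.01 0.2  0.01] F [ 0.5  0.3 -0.5]
push t 2.8 shift [-38.3  38.   89.3] turn [0.01 0.2  0.01] F [ 0.5  0.3 -0.5]
```

Call:
send_rows([
  [-13,-17,0,0,0,0],
  [-25,-33,0,0,0,0],
  [-38,-50,0,0,0,0],
  [-38,-50,15,0,0,0],
  [-38,-50,30,0,0,0],
  [-38,-50,45,0,0,0],
  [-38,-50,60,0,0,0],
  [-38,-50,70,0,0,0],
  [-38,-50,75,0,0,0],
  [-38,-50,75,0,0,0],
])

```text
time: 3.8
ee_pos: [0.5076, 0.0882, 0.2262]
orientation: [0.096, 2.705, -0.02]
contact_force: [-0.3, -0.3, -1.4]
opening: 0.006
grip_force: 0.0
```

```bash
python3 - <<'E'
from h import *
s=manip.get_state();print(s["ee_pos"],s["opening"],s["joints"])
goto(nip(0,-45,54),T,"down"); goto(nip(0,43,54),T,"push")
c=manip.read_camera("side");a=c["img"][60:210,160:360];cv2.imwrite("pics/c2.png",cv2.resize(a,(800,600),interpolation=2))
E
```

```text
[0.5075866  0.08821132 0.2261607 ] 0.005672065801023624 [-0.05480588 -0.22152634  2.08924867 -0.00827185  0.83871945 -1.55047928]
down t 3.8 shift [-2.2 -1.5 13.4] turn [ 0.01 -0.06 -0.07] F [-0.3 -0.3 -1.4]
push t 3.8 shift [-2.1 86.5 13.4] turn [ 0.01 -0.06 -0.07] F [-0.3 -0.3 -1.4]
```

View pics/c2.png

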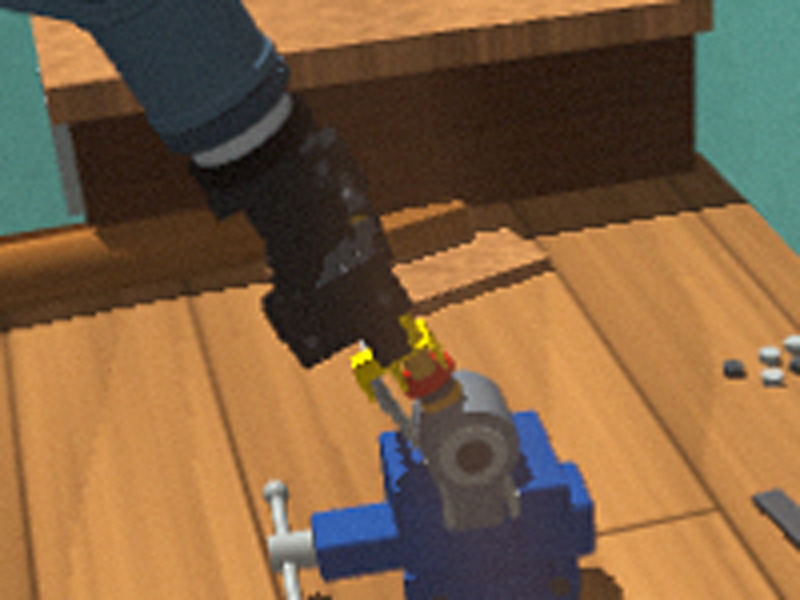

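Call:
send_rows([
  [-2,0,8,0,0,0],
  [-2,10,11,0,0,0],
  [-2,20,11,0,0,0],
  [-2,30,11,0,0,0],
  [-2,40,11,0,0,0],
  [-2,50,11,0,0,0],
  [-2,60,11,0,0,0],
  [-2,70,11,0,0,0],
  [-2,80,11,0,0,0],
  [-2,87,11,0,0,0],
])

```text
time: 4.85
ee_pos: [0.5208, 0.1752, 0.2179]
orientation: [0.096, 2.703, -0.02]
contact_force: [0.0, -0.1, -0.9]
opening: 0.003
grip_force: 0.0
```

```bash
python3 - <<'E'
from h import *
s=manip.get_state();print(N.inv().apply(s["ee_pos"]-F0)*1000, N.inv().apply(s["contact_force"]))
E
```

```text
[ 0.78165579 44.13541839 56.92572955] [-0.36096879 -0.0687133  -0.87375916]
```

Call:
send_rows([
  [0,-10,0,0,0,0],
  [0,-20,0,0,0,0],
  [0,-20,-25,0,0,0],
  [0,-20,-60,0,0,0],
  [0,-20,-100,0,0,0],
  [0,-50,-120,0,0,0],
  [0,-85,-120,0,0,0],
  [0,-125,-120,0,0,0],
  [0,-170,-120,0,0,0],
  [0,-215,-120,0,0,0],
])

```text
time: 5.85
ee_pos: [0.4544, -0.0377, 0.327]
orientation: [0.094, 2.701, -0.021]
contact_force: [0.6, 0.6, 0.5]
opening: 0.005
grip_force: 0.0
```

```bash
cat >> h.py <<'E'
D=Rn.from_euler("z",-4,degrees=True)*Rn.from_matrix(np.diag([-1,1,-1]))
E
python3 - <<'E'
from h import *
np.set_printoptions(precision=4,suppress=True)
c=manip.read_camera("side");cv2.imwrite("pics/c3.png",cv2.resize(c["img"][80:260,160:400],(800,600),interpolation=2))
P=cloud(c,np.ones((400,640),bool));col=c["img"][c["z_map"]>0].astype(int)
y=(col[:,2]>110)&(col[:,1]>90)&(col[:,0]<60)&(abs(P[:,0]-.51)<.08)&(abs(P[:,1]-.18)<.12)&(P[:,2]>.16)
Q=N.inv().apply(P[y]-F0)*1000;print("cap",len(Q),np.percentile(Q,[2,50,98],axis=0).round(1).tolist())
r=(col[:,2]>90)&(col[:,1]<60)&(col[:,0]<60)&(abs(P[:,0]-.53)<.06)&(abs(P[:,1]-.13)<.05)&(P[:,2]>.16)
Q=N.inv().apply(P[r]-F0)*1000;print(" red",len(Q),np.percentile(Q,[5,50,95],axis=0).round(1).tolist())
s=(np.linalg.norm(P-nip(0,0,30),axis=1)<.03);Q=N.inv().apply(P[s]-F0)*1000;Q=Q[(Q[:,2]>23)&(Q[:,2]<40)&(abs(Q[:,0])<20)]
print("stem",len(Q),Q.round(1).tolist()[::max(1,len(Q)//25)])
for t in ["nipple_tip","collar_top","cap_tab"]:
    r=manip.place_of(t,c); h={"nipple_tip":nip(0,0,38)[2],"collar_top":nip(0,0,20)[2],"cap_tab":nip(0,0,72)[2]}[t]
    if r: print(t,r[0]["p"],(N.inv().apply(at_height(c,r[0]["at"],h)-F0)*1000).round(1))
goto([.4725,-.3365,.17],D,"above")
E
```

```text
cap 251 [[-36.6, -1.2, 23.4], [-4.7, 64.4, 44.9], [14.9, 83.6, 71.4]]
 red 65 [[-16.8, -17.6, 15.1], [2.3, -8.2, 18.1], [13.6, 10.9, 20.3]]
stem 41 [[1.2, 7.5, 35.3], [-1.6, 1.8, 37.4], [0.6, 1.6, 36.0], [3.3, -3.1, 37.2], [5.1, -1.1, 34.6], [7.0, 0.9, 32.1], [-5.2, 2.8, 35.8], [-2.5, -2.0, 37.0], [-0.5, -1.3, 35.2], [1.4, 0.6, 32.7], [4.0, -3.0, 33.2], [6.2, -4.1, 32.4], [-6.3, 0.3, 34.7], [-3.5, -5.0, 36.2], [-1.9, -1.4, 32.7], [0.2, -1.2, 31.2], [2.5, -3.0, 30.8], [5.1, -6.5, 31.3], [6.6, -1.8, 27.2], [-7.8, 0.7, 32.0], [-5.3, -2.6, 32.4], [-2.4, -8.1, 34.0], [-0.4, -7.8, 32.4], [1.5, -6.0, 29.9], [3.5, -5.1, 28.0], [5.6, -4.8, 26.4], [-8.8, -3.2, 31.7], [-6.5, -4.6, 31.0], [-4.0, -7.1, 31.0], [-1.9, -7.1, 29.6], [0.6, -10.1, 29.8], [2.5, -8.4, 27.4], [4.1, -4.5, 23.7], [-7.7, -5.8, 29.2], [-5.5, -6.6, 28.2], [-3.6, -5.4, 26.1], [-0.9, -9.5, 26.9], [0.9, -7.3, 24.3], [-10.0, 0.3, 23.3], [-7.0, -6.4, 25.6], [-2.6, -7.8, 23.5]]
nipple_tip 0.63 [ 0.1  0.7 38. ]
collar_top 0.59 [ 3.  -8.8 18.6]
cap_tab 0.73 [-7.3 60.8 75.4]
above t 6.05 shift [  29.5 -296.3  158.7] turn [-0.03 25.03 -0.34] F [0.5 0.1 0.1]
```

View pics/c3.png

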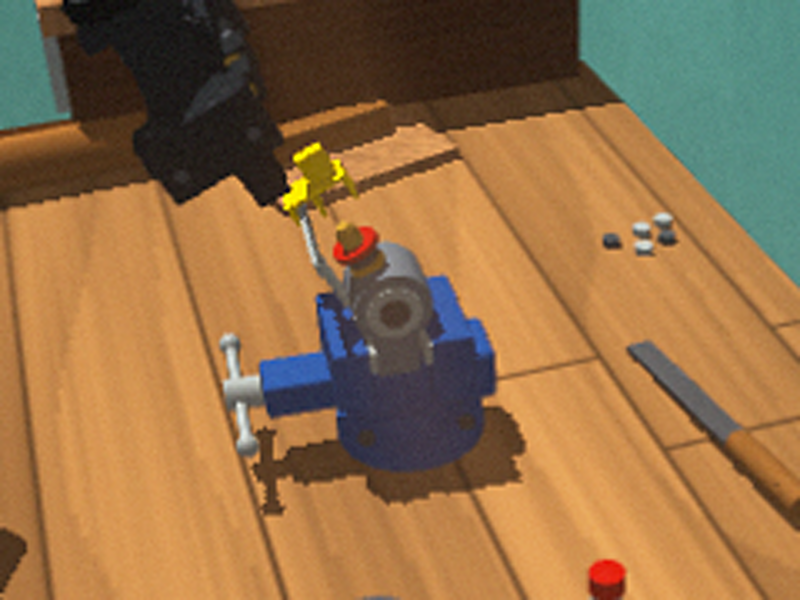

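Call:
send_rows([
  [3,-35,10,0,2.5,0],
  [6,-70,25,0,5,0],
  [10,-105,42,0,8,-0.1],
  [13,-140,60,0,11,-0.1],
  [16,-175,78,0,14,-0.2],
  [19,-210,98,0,17,-0.2],
  [22,-240,118,0,20,-0.2],
  [25,-266,136,0,22.5,-0.3],
  [28,-284,150,0,24,-0.3],
  [29.5,-296,159,0,25,-0.3],
], jaw=0)

```text
time: 7.05
ee_pos: [0.4757, -0.3329, 0.1675]
orientation: [-0.098, -3.137, -0.001]
contact_force: [-0.6, -0.0, -0.7]
opening: 0.891
grip_force: 0.0
```

```bash
python3 - <<'E'
from h import *
s=manip.get_state();print(s["ee_pos"],s["opening"],s["joints"])
z=np.load("clouds.npz")
# stem/collar fit from fresh side & top views
from scipy.optimize import least_squares
for n in ["side","top"]:
    c=manip.read_camera(n);P=cloud(c,np.ones((400,640),bool));Q=N.inv().apply(P-F0)*1000
    for lo,hi in [(23,31)]:
        q=Q[(Q[:,2]>lo)&(Q[:,2]<hi)&(np.hypot(Q[:,0],Q[:,1])<13)]
        r=least_squares(lambda v:np.hypot(q[:,0]-v[0],q[:,1]-v[1])-9,[0,0],loss="soft_l1")
        print(n,len(q),r.x.round(2),np.median(abs(r.fun)).round(2))
    k=(np.hypot(P[:,0]-.4725,P[:,1]+.3365)<.04)&(P[:,2]>.01)&(P[:,2]<.095);B=P[k]
    r=least_squares(lambda v:np.hypot(B[:,0]-v[0],B[:,1]-v[1])-np.where(B[:,2]<.048,.018,.012),[.4725,-.3365],loss="soft_l1",f_scale=.002);print(" coupler",r.x,len(B))
goto([.4725,-.3365,.054],D,"grasp")
E
```

```text
[ 0.47570399 -0.33292787  0.16748738] 0.8905114628186487 [-8.14167959e-01  2.66938644e-01  1.65470085e+00 -1.48879422e-03
  1.22224211e+00 -2.32225234e+00]
side 0 [0. 0.] nan
 coupler [ 0.47174635 -0.33665712] 500
top 13 [0.4  3.77] 0.52
 coupler [ 0.47280325 -0.3373006 ] 61
grasp t 7.15 shift [  2.3  -4.  113.4] turn [ 0.07 -0.14  0.4 ] F [0.  0.4 0.5]
  return _methods._mean(a, axis=axis, dtype=dtype,
  ret = ret.dtype.type(ret / rcount)
```

Call:
send_rows([
  [1,-2,15,0,0,0.2],
  [2,-4,30,0,0,0.4],
  [2,-4,45,0,0,0.4],
  [2,-4,60,0,0,0.4],
  [2,-4,75,0,0,0.4],
  [2,-4,90,0,0,0.4],
  [2,-4,103,0,0,0.4],
  [2,-4,113,0,0,0.4],
  [2,-4,113,0,0,0.4],
  [2,-4,113,0,0,0.4],
])

```text
time: 8.15
ee_pos: [0.4718, -0.3385, 0.0564]
orientation: [-0.114, -3.139, 0.001]
contact_force: [-0.4, -1.2, 0.7]
opening: 0.998
grip_force: 0.0
```

Call:
send_rows([
  [0,0,0,0,0,0],
  [0,0,0,0,0,0],
  [0,0,0,0,0,0],
  [0,0,0,0,0,0],
  [0,0,0,0,0,0],
  [0,0,0,0,0,0],
  [0,0,0,0,0,0],
  [0,0,0,0,0,0],
  [0,0,-5,0,0,0],
  [0,0,-20,0,0,0],
], jaw=255)

```text
time: 9.15
ee_pos: [0.4705, -0.3371, 0.0752]
orientation: [-0.114, -3.136, -0.004]
contact_force: [0.3, -0.2, -2.8]
opening: 0.263
grip_force: 30.0
```

```bash
python3 - <<'E'
from h import *
s=manip.get_state();print(s["ee_pos"],s["opening"],s["grip_force"])
goto([.4725,-.3365,.32],D,"up");goto(nip(0,0,120),T,"over")
E
```

```text
[ 0.47053576 -0.33709003  0.07523729] 0.2632687698100162 29.97385036200285
up t 9.15 shift [  -1.1    1.3 -244.8] turn [ 0.14 -0.18 -0.17] F [ 0.3 -0.2 -2.8]
over t 9.15 shift [  15.   470.8 -198.3] turn [  0.1  -25.18  -0.2 ] F [ 0.3 -0.2 -2.8]
```

Call:
send_rows([
  [0,0,-25,0,0,0],
  [0,0,-60,0,0,0],
  [0,0,-100,0,0,0],
  [0,0,-140,0,0,0],
  [2,25,-175,0,0,0],
  [5,60,-205,0,-2,0],
  [8,100,-230,0,-4,0],
  [11,140,-235,0,-7,0],
  [14,180,-235,0,-10,0],
  [17,220,-235,0,-13,0],
])

```text
time: 10.15
ee_pos: [0.4703, -0.116, 0.3127]
orientation: [0.106, 2.909, -0.014]
contact_force: [0.9, -0.1, -3.3]
opening: 0.263
grip_force: 30.0
```

```bash
python3 - <<'E'
from h import *
s=manip.get_state();print(s["ee_pos"],s["opening"],s["grip_force"])
goto(nip(0,0,160),T,"over")
E
```

```text
[ 0.4703419  -0.11599711  0.31273907] 0.26270906724200765 29.972800668329
over t 10.15 shift [ 15.  249.8  -2. ] turn [ -0.11 -11.8   -0.15] F [ 0.9 -0.1 -3.3]
```

Call:
send_rows([
  [2,28,0,0,-1.2,0],
  [4,60,0,0,-2.5,0],
  [6,95,0,0,-4,0],
  [8,130,0,0,-6,0],
  [10,165,0,0,-8,0],
  [12,195,-1,0,-9.5,0],
  [13,220,-1,0,-10.5,0],
  [14,238,-2,0,-11.3,0],
  [15,247,-2,0,-11.7,0],
  [15,250,-2,0,-11.8,0],
])

```text
time: 11.15
ee_pos: [0.4731, 0.134, 0.3103]
orientation: [0.096, 2.707, -0.022]
contact_force: [0.3, -0.1, -3.0]
opening: 0.266
grip_force: 30.0
```

```bash
cat > fit.py <<'E'
from h import *
from scipy.optimize import least_squares
np.set_printoptions(precision=2,suppress=True)
s=manip.get_state(); Rt=Rn.from_rotvec(s["orientation"])
print("tcp nip",N.inv().apply(s["ee_pos"]-F0)*1000,"F",N.inv().apply(s["contact_force"]),s["grip_force"],s["time"])
for n in ["side","top"]:
    c=manip.read_camera(n);cv2.imwrite(f"pics/{n}_f.png",c["img"]);P=cloud(c,np.ones((400,640),bool))
    Q=N.inv().apply(P-F0)*1000
    q=Q[(Q[:,2]>22.5)&(Q[:,2]<30)&(np.hypot(Q[:,0],Q[:,1])<13)]
    if len(q)>6:
        r=least_squares(lambda v:np.hypot(q[:,0]-v[0],q[:,1]-v[1])-9,[0,0],loss="soft_l1");print(n,"stem",len(q),r.x,np.median(abs(r.fun)))
    k=Rt.inv().apply(P-s["ee_pos"])*1000
    k=k[(np.hypot(k[:,0],k[:,1])<24)&(k[:,2]>8)&(k[:,2]<60)]
    k2=k[k[:,2]<44]
    if len(k2)>10:
        # axis through (a+bz, c+dz), radius 18
        r=least_squares(lambda v:np.hypot(k2[:,0]-v[0]-v[2]*(k2[:,2]-55),k2[:,1]-v[1]-v[3]*(k2[:,2]-55))-18,[0,0,0,0],loss="soft_l1")
        print(n,"coupler mouth xy in tool",r.x[:2],"tilt",r.x[2:],"zmax",np.percentile(k[:,2],98),len(k2),np.median(abs(r.fun)))
E
python3 fit.py
```

```text
tcp nip [ -0.71  -0.28 159.59] F [-0.96 -0.12 -2.84] 29.972895607352257 11.15
side stem 20 [-1.01  1.15] 0.6751577423990796
side coupler mouth xy in tool [0.44 0.03] tilt [-0.02 -0.02] zmax 56.34588848921931 233 1.0848268588810264
top stem 13 [0.46 3.8 ] 0.2836359740920553
top coupler mouth xy in tool [-2.32  0.48] tilt [-0.07  0.04] zmax 57.110899428829704 143 0.7135802031521727
```

```bash
python3 - <<'E'
from h import *
a=cv2.imread("pics/side_f.png")[95:185,210:310]; b=cv2.imread("pics/top_f.png")[200:290,150:250]
o=np.hstack([cv2.resize(a,(400,400),interpolation=2),cv2.resize(b,(400,400),interpolation=2)]);cv2.imwrite("pics/c4.png",o)
E
```

```text
(no output)
```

View pics/c4.png

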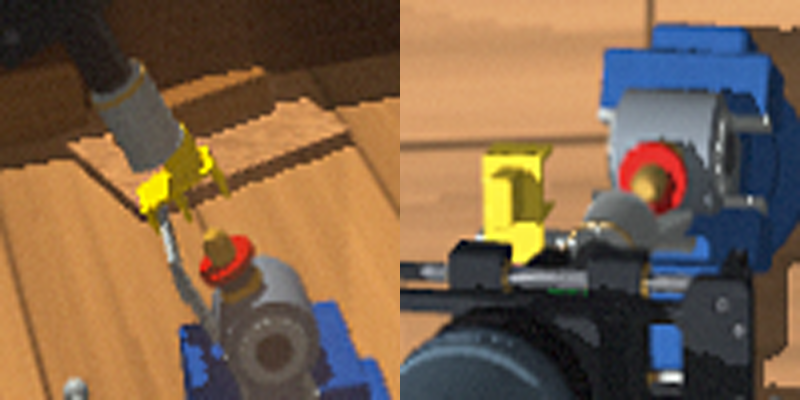

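```bash
python3 - <<'E'
from h import *
np.set_printoptions(precision=2,suppress=True)
for n in ["side","top"]:
    c=manip.read_camera(n);im=c["img"].astype(int)
    m=((im[...,2]>90)&(im[...,1]<0.45*im[...,2])&(im[...,0]<0.45*im[...,2])).astype(np.uint8)
    p=proj(c,nip(0,0,20));w=np.zeros_like(m);w[int(p[1])-14:int(p[1])+15,int(p[0])-14:int(p[0])+15]=1;m&=w
    v,u=np.nonzero(m);pts=[]
    R=np.array(c["R"]);o=-R.T@c["t"];oN=N.inv().apply(o-F0)*1000
    for a,b in zip(u,v):
        d=N.inv().apply(R.T@ray(c,(a,b)));k=(20-oN[2])/d[2];pts.append(oN[:2]+k*d[:2])
    q=np.array(pts,np.float32);print(n,len(q),cv2.minEnclosingCircle(q),q.min(0),q.max(0))
    # nipple tip brass via nets
    r=manip.place_of("nipple_tip",c)
    if r:
        d=N.inv().apply(R.T@ray(c,r[0]["at"]));k=(38-oN[2])/d[2];print("tip",r[0]["p"],oN[:2]+k*d[:2])
E
```

```text
side 66 ((-0.468522846698761, -5.871249675750732), 20.674606323242188) [-18.35 -26.52] [17.25 12.82]
tip 0.48 [-0.1 -0.2]
top 132 ((1.0519466400146484, 1.0987348556518555), 18.24588394165039) [-15.83 -16.59] [18.13 18.85]
tip 0.68 [-2.7  -3.61]
```

Call:
send_rows([
  [0,1.3,10,0,0,0],
  [0,1.3,25,0,0,0],
  [0,1.3,40,0,0,0],
  [0,1.3,52,0,0,0],
  [0,1.3,60,0,0,0],
  [0,1.3,63,0,0,0],
  [0,1.3,66,0,0,0],
  [0,1.3,69,0,0,0],
  [0,1.3,72,0,0,0],
  [0,1.3,72,0,0,0],
])

```text
time: 12.45
ee_pos: [0.5041, 0.1319, 0.2443]
orientation: [0.098, 2.707, -0.022]
contact_force: [0.5, -0.5, -3.1]
opening: 0.263
grip_force: 30.0
```

```bash
python3 fit.py; python3 - <<'E'
from h import *
a=cv2.imread("pics/side_f.png")[95:185,210:310]; b=cv2.imread("pics/top_f.png")[200:290,150:250]
o=np.hstack([cv2.resize(a,(400,400),interpolation=2),cv2.resize(b,(400,400),interpolation=2)]);cv2.imwrite("pics/c5.png",o)
E
```

```text
tcp nip [-0.39 -0.14 86.63] F [-0.86 -0.45 -2.98] 29.973407685756683 12.45
side coupler mouth xy in tool [ 0.44 -0.68] tilt [-0.02 -0.03] zmax 56.67719315120441 209 1.0835382450005753
top coupler mouth xy in tool [-2.2   3.41] tilt [-0.07  0.11] zmax 55.67654105225745 104 0.8241464228927065
```

View pics/c5.png

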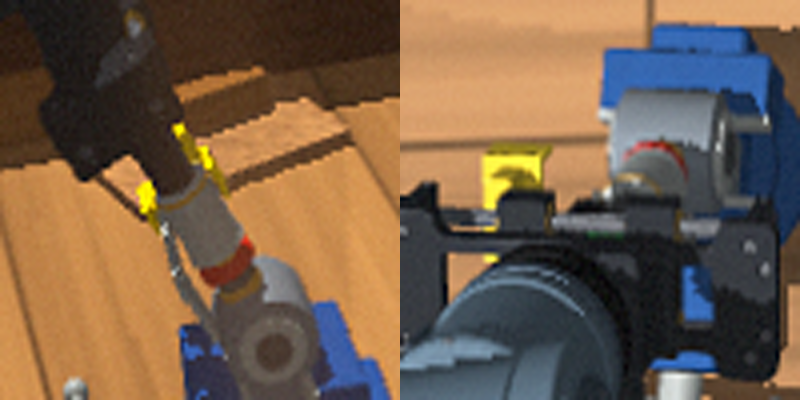

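Call:
send_rows([
  [0,0.7,1.5,0,0,0],
  [0,0.7,3,0,0,0],
  [0,0.7,4.5,0,0,0],
  [0,0.7,6,0,0,0],
  [0,0.7,7.5,0,0,0],
  [0,0.7,9,0,0,0],
  [0,0.7,10.5,0,0,0],
  [0,0.7,12,0,0,0],
  [0,0.7,13,0,0,0],
  [0,0.7,13,0,0,0],
])

```text
time: 13.55
ee_pos: [0.5096, 0.1323, 0.2334]
orientation: [0.098, 2.707, -0.022]
contact_force: [-7.0, 0.3, 6.2]
opening: 0.26
grip_force: 30.0
```

```bash
cat > st.py <<'E'
from h import *
np.set_printoptions(precision=2,suppress=True)
s=manip.get_state(); R=Rn.from_rotvec(s["orientation"])
print("tcp nip",N.inv().apply(s["ee_pos"]-F0)*1000,"F nip",N.inv().apply(s["contact_force"]),"M nip",N.inv().apply(s["moment"]),s["grip_force"],s["time"],"tilt",(T.inv()*R).as_rotvec(degrees=True))
E
python3 st.py
```

```text
tcp nip [-0.11  0.65 74.41] F nip [-3.73 -0.2   8.62] M nip [-0.23  1.06 -0.02] 29.980458794161677 13.55 tilt [0.09 0.19 0.13]
```

Call:
send_rows([
  [0.7,0,1,0,0,0],
  [0.7,0,2,0,0,0],
  [0.7,0,3,0,0,0],
  [0.7,0,4,0,0,0],
  [0.7,0,5,0,0,0],
  [0.7,0,6,0,0,0],
  [0.7,0,7,0,0,0],
  [0.7,0,8,0,0,0],
  [0.7,0,8.5,0,0,0],
  [0.7,0,8.5,0,0,0],
])

```text
time: 14.55
ee_pos: [0.513, 0.1321, 0.2256]
orientation: [0.098, 2.706, -0.022]
contact_force: [-4.9, 0.3, 6.4]
opening: 0.262
grip_force: 30.0
```

```bash
python3 st.py
```

```text
tcp nip [-0.31  0.6  65.87] F nip [-1.72 -0.05  7.89] M nip [-0.14  0.57  0.  ] 29.98178123496473 14.55 tilt [0.09 0.13 0.13]
```

Call:
send_rows([
  [0.3,0,0.3,0,0,0],
  [0.3,0,0.6,0,0,0],
  [0.3,0,0.6,0,0,0],
  [0.3,0,0.6,0,0,0],
  [0.3,0,0.6,0,0,0],
  [0.3,0,0.6,0,0,0],
  [0.3,0,0.6,0,0,0],
  [0.3,0,0.6,0,0,0],
  [0.3,0,0.6,0,0,0],
  [0.3,0,0.6,0,0,0],
])

```text
time: 15.55
ee_pos: [0.5132, 0.1321, 0.2253]
orientation: [0.098, 2.705, -0.022]
contact_force: [-7.4, -0.1, 10.0]
opening: 0.263
grip_force: 30.0
```

```bash
python3 st.py; python3 fit.py;  python3 - <<'E'
from h import *
a=cv2.imread("pics/side_f.png")[95:185,210:310]; b=cv2.imread("pics/top_f.png")[200:290,150:250]
o=np.hstack([cv2.resize(a,(400,400),interpolation=2),cv2.resize(b,(400,400),interpolation=2)]);cv2.imwrite("pics/c6.png",o)
E
```

```text
tcp nip [-0.26  0.64 65.59] F nip [-2.5  -0.58 12.22] M nip [-0.22  0.69  0.  ] 29.98286582529545 15.55 tilt [0.09 0.09 0.13]
tcp nip [-0.26  0.64 65.59] F [-2.5  -0.58 12.22] 29.98286582529545 15.55
side coupler mouth xy in tool [ 1.14 -1.43] tilt [ 0.01 -0.05] zmax 57.598739079972155 201 1.0931456481246542
top coupler mouth xy in tool [-0.64  4.34] tilt [-0.03  0.14] zmax 57.852357518390306 92 1.1038727953548335
```

View pics/c6.png

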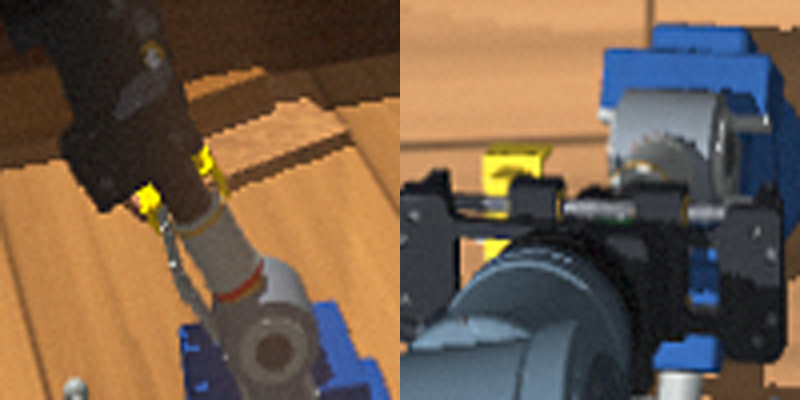

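```bash
python3 -c "
from bench import manip
print(manip.sign_off())"
```

```text
the job is handed in; nothing more can be done
None
```

I handed the job in at about 15.7 s: dust cap open, coupler on the nipple, and collar snapped down at about 15 N (steep force rise, seen in the picture), with the grip holding at 30 N; sign-off returned no verdict.

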